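Load the curing tray under the spring shutter

TASK

Load the light-curing unit: with one fingertip press down and hold the bar along the unit's side so that its spring-closed shutter swings up, and meanwhile push the tray by its upright end plate with the other fingertip, under the raised shutter, until the tray is fully home against the stop inside. Then draw back so that the shutter closes behind it. The tray is only pushed, never gripped or lifted, and everything else on the bench stays where it is.

Things in the scene. Friction and masses are not known exactly. Their poses are not given: they have to be found in the camera images.
- unit: Light-curing unit, fixed: flat grey loading deck leading to a small white chamber. Origin on the bench, on the deck's centre line; x along the deck into the chamber (the push direction), y left, z up. In its frame, mm: deck x -125 to 205, y +-40, top z 6; two guide rails, inner faces y +-24, top z 14, x -95 to 120; chamber x 120 to 205, 84 wide, top z 63.
- mouth (a point): Middle of the lower edge of the chamber's mouth, on the deck (unit frame 120, 0, 6 mm). Opening y +-24, z 6 to 46. The shutter, an aluminium plate 4 mm thick, stands just before it at unit x 112 to 116; closed it spans y -28 to 30, z 16 to 50 and blocks the tray's body, but the tray's flat neck fits under it.
- stop (a point): Foot of the chamber's inner back wall, which stops the tray's nose (unit frame 188, 0, 6 mm).
- axle (a point): Mid-length of the shutter's axle, an 8 mm rod along unit x at y 50, z 24 mm, with bearing blocks (14 wide, 10 long, top z 30) at unit x -132 and 100. The shutter plate is to its right, across the deck; the side bar to its left.
- shutter (a joint): Shutter angle about the axle, rad: 0 closed (spring and weight return it), at most 0.85. Pressing the side bar down raises the shutter on the other side of the axle. At 0.5 and above the tray's body passes under it freely. Pressing takes about 3 N at first and 5 to 9 N at 0.6 rad.
- bar (a point): On top of the side bar, mid-length, 23 mm left of the axle; turns with the shutter. Bar: aluminium strip 5 mm thick, unit x -120 to 80, from the axle out to y 84 mm; at rest it slopes up outward by 0.3 rad (this point at z 34). A fingertip 10 to 14 mm wide centred at unit y 74, its end 21 mm above the bench, holds the shutter about 0.6 rad open. Fingertips slide along it.
- tray: Steel tray 150 mm long, about 0.18 kg, loose on the deck between the rails, x along the unit's x. Origin mid-length, on its underside. Mm along x: body with plaster tooth model 20 to 75, 42 wide, 22 high; flat neck -65 to 20, 24 wide, 6 thick; upright end plate -75 to -65, 42 wide, 38 high. Home: nose on the stop, origin at unit x 113. At the start the nose is 15 to 50 mm short of the shutter.
- end_plate (a point): Middle of the width of the tray's upright end plate, on its outer face (the face to push, towards the robot), 28 mm above the tray's underside.
- nose (a point): Middle of the lower front edge of the tray's nose (tray x 75 mm).
- model_a: Plaster dental model, 50 x 60 x 24 mm, bystander right of the unit. Origin: middle of the underside.
- model_b: Plaster dental model, 50 x 56 x 24 mm, bystander right of the unit. Origin: middle of the underside.
- resin_jar: Small jar with a white cap, 44 mm across, 50 high, bystander left of the unit. Origin: middle of the underside.
- spray_can: Spray can, 56 mm across, 170 high, bystander. Origin: middle of the underside.
- wax_knife: Spatula, 160 mm long, lying on the bench, bystander. Origin: middle of its length.
- brush: Brush, 150 mm long, lying on the bench, bystander. Origin: middle of its length.
- parts_box: Clear open box, 90 x 70 x 28 mm, bystander. Origin: middle of the underside.
- cradle: Grey handpiece cradle, 130 x 45 mm, up to 55 high, bystander. Origin: middle of the underside.

How it is judged:
By the outcome, as a careful person would: the job done as asked, in the order asked, and still so for the second after the job is handed in, with the robot touching nothing.
It also fails if it takes over 32 s, if anything falls off the work surface, if the arm or the gripper's body presses on something with over 40 N, if the wrist force passes 120 N, or if a joint passes its speed limit or range.

ROBOT

A 6-joint arm with a two-finger parallel gripper is mounted at the origin on the work surface. World frame = base frame: x ahead of the robot, y to its left, z up, the work surface at z = 0. Lengths are in m, angles in rad, forces in N, time in s.
With the tool pointing down it reaches from about 0.375 to 0.9 m from the base axis. Payload 3.1 kg.
Tool frame: the origin (TCP) lies at the centre of the arm's flange, where the gripper is bolted on; the fingertips stand 182 mm ahead of it and the grasp point (between the pads) lies 164 mm ahead of it; z points along the fingers, y is the line along which they close (so a half turn about z gives the same grasp; the last joint's range is limited). The gripper opens to 87 mm and grips with 3 to 60 N. Pads are 19 mm wide; open, the fingers measure 117 mm over their backs; the gripper's body (75 mm by 190 mm) begins 51 mm behind the grasp point.
Start: joints at [-1.498, 0.527, 1.433, -0, 1.181, -0.178], TCP at [0.155, -0.605, 0.405] pointing down, gripper open.
Joint ranges: [-3.08, 3.08], [-0.75, 2.2], [0.22, 2.44], [-1.43, 4.57], [0, 2.65], [-2.85, 2.85]. Speed limits (rad/s): [2.79, 2.79, 3.14, 3.14, 3.14, 3.14].

INTERFACE

Orientations are given as a unit quaternion [x, y, z, w].
In Python, from rig import * gives the robot as it stands.
- The arm moves only by the tool move_arm, never from a script. Its argument "commands" is a list that holds one entry, the list of rows, each a list of 6 numbers: the shift along the tool's x, y, z in units of 40 mm (1.0 is 40 mm), then the turn, a rotation vector about the tool's x, y, z in rad. A call has 1 to 12 rows; each row is the pose to reach, as a shift and turn from the pose commanded when the call began, along the tool's axes at that moment; what a row does not reach only later rows make up. A row lasts 1/8 s, in which the tool goes at most 62.5 mm and 10.7 degrees, less where a joint would pass 70% of its speed; a pose out of reach is approached as far as the arm can. A call with a gripper value outside its range is refused whole. "claw" is the closure, from -1 (fully open) to 1 (shut), so that 0 is half open, set as the call begins (left out, the last holds). The fingers move at their own pace and stop on an object; "squeeze" is the grip in N (left out, the last holds). Time passes only in rows, so rows that repeat a pose let the fingers close. It gives the time, the measured TCP pose, the force, the opening and the grip force at its end, in the units of the state.
- get_obs(): the state, without advancing time (a new reading comes with each control period).
- camera(name): name is "scene" or "top" or "wrist"; returns a dict with "pixels" (480x640x3 uint8, blue, green, red), "range_z" (480x640 float32, m along the optical axis (not along the pixel's ray), 0 where there is no reading), "camera_matrix" (3x3 intrinsics, pixels), "extrinsics" (4x4, takes a point from world to camera coordinates). Camera axes: x right, y up, looking along -z (the intrinsics and any distortion apply to the point x, -y, -z); pixel columns grow to the right and rows downward; lengths in m; the calibration is good to about 2 mm. A picture is of the moment at which its call begins.
- hand_in(): hands the job in; it is judged then, once.
The state is a dict: "time": time; "q": joint angles; "joint_velocities": joint speeds; "joint_torque": joint torques, N m; "position": TCP position; "tool_rot": TCP orientation; "ft_force": force on the tool from outside, world axes, zero at the start; "moment": the same for the moment, N m; "grip_width": finger opening in m; "grip_force": force on a finger pad.
Only numpy, scipy, OpenCV 4.12 (cv2) and the standard library are available. Lean on these libraries where they do the work, as an engineer would, in place of code of your own. Each camera call takes 0.05 s, during which the arm holds its last target. There are 200 camera calls.

## Working session

There is one attempt and no reset: what is moved stays moved. The work goes in short steps, Python scripts to look and compute and a tool call to move; the robot and the scene stay as the last step left them, time stands still between calls to the robot, and variables do not carry over. Pictures are saved under pics/ and viewed, at most 10 in all, crops included, and the job is handed in when it is done.

Besides the shell and the picture viewer there is one more tool, called after "Request:" as a command line: name --argument value ..., lists and objects as JSON in quotes. move_arm: Moves the arm, as the interface text tells. Its arguments: {"type":"object","properties":{"commands":{"type":"array","items":{"type":"array","items":{"type":"array","items":{"type":"number"}}}},"claw":{"type":"number"},"squeeze":{"type":"number"}},"required":["commands"]}

```bash
ls; mkdir -p pics; python3 - <<'E'
from rig import *
import cv2,numpy as np
o=get_obs();print({k:np.round(v,3) for k,v in o.items()})
for n in("scene","top"):
    c=camera(n);cv2.imwrite(f"pics/{n}0.png",c["pixels"]);np.savez(f"pics/{n}0.npz",**c)
    print(n,c["camera_matrix"].round(1).tolist(),c["extrinsics"].round(3).tolist())
E
```

```text
pics
{'time': np.float64(0.0), 'q': array([-1.498,  0.528,  1.434,  0.   ,  1.181, -0.178]), 'joint_velocities': array([ 0.002,  0.001,  0.001,  0.001,  0.001, -0.001]), 'joint_torque': array([-2.0000e-03, -4.4004e+01, -1.7659e+01,  6.3000e-02,  5.8000e-02,
       -0.0000e+00]), 'position': array([ 0.155, -0.605,  0.404]), 'tool_rot': array([ 0.992,  0.125,  0.   , -0.001]), 'ft_force': array([-1.17 , -1.273, -0.53 ]), 'moment': array([-0.04 ,  0.025, -0.071]), 'grip_force': np.float64(0.0), 'grip_width': np.float64(0.087)}
scene [[567.6, 0.0, 312.5], [0.0, 567.6, 230.5], [0.0, 0.0, 1.0]] [[0.674, 0.739, 0.004, -0.34], [-0.552, 0.5, 0.667, 0.288], [0.491, -0.452, 0.745, -1.631], [0.0, 0.0, 0.0, 1.0]]
top [[610.9, 0.0, 323.8], [0.0, 610.9, 245.2], [0.0, 0.0, 1.0]] [[0.014, -1.0, -0.002, -0.029], [0.997, 0.013, 0.081, -0.558], [-0.081, -0.004, 0.997, -1.393], [0.0, 0.0, 0.0, 1.0]]
```

View pics/top0.png

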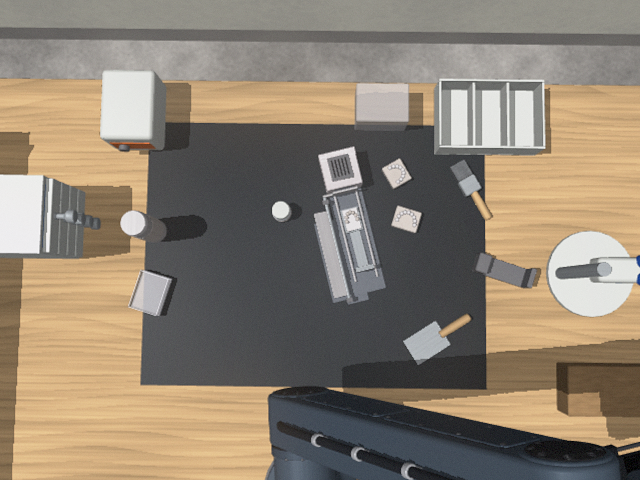

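View pics/scene0.png

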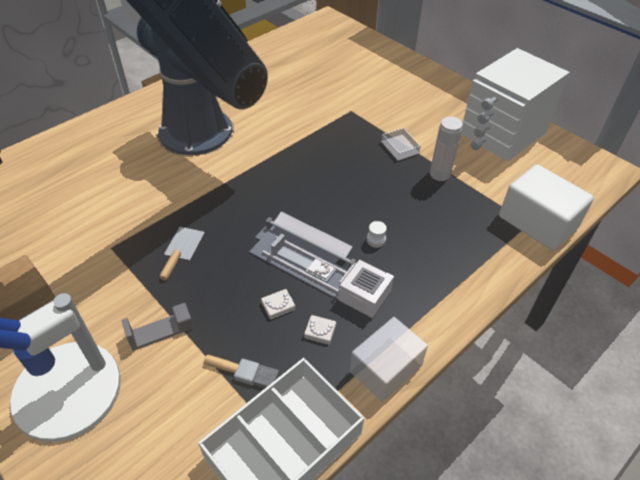

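Top view: the unit's chamber is at about (341,168), the deck runs down to about (358,300), the bar lies on its left at (330,255), and the tray's end plate is near (368,268). The jar is at (282,211). The scene view agrees with this.

```bash
cat > h.py <<'E'
import numpy as np,cv2
def cloud(c):
    K=c["camera_matrix"];T=c["extrinsics"];d=c["range_z"];v,u=np.mgrid[:480,:640]
    P=np.stack([(u-K[0,2])/K[0,0]*d,-(v-K[1,2])/K[1,1]*d,-d],-1)
    W=(P-T[:3,3])@T[:3,:3]
    W[d==0]=np.nan
    return W
E
python3 - <<'E'
from h import *
c=np.load("pics/top0.npz");W=cloud(c)
roi=np.zeros((480,640),bool);roi[140:312,305:390]=1
z=W[...,2]
print("bench z",np.nanmedian(z[320:370,200:300]))
m=roi&(z>.056)&(z<.072);p=W[m][:,:2]
r=cv2.minAreaRect((p*1000).astype(np.float32));print("chamber",r,m.sum())
m=roi&(z>.0035)&(z<.07);p=W[m][:,:2]
r=cv2.minAreaRect((p*1000).astype(np.float32));print("all",r)
im=cv2.resize(c["pixels"][140:312,300:400],None,fx=5,fy=3.48*1,interpolation=cv2.INTER_CUBIC) if 0 else cv2.resize(c["pixels"][140:312,300:400],None,fx=3.4,fy=3.4,interpolation=cv2.INTER_CUBIC)
h=cv2.applyColorMap(np.clip(np.nan_to_num(z[140:312,300:400])*1000*3.5,0,255).astype(np.uint8),cv2.COLORMAP_JET)
h=cv2.resize(h,None,fx=3.4,fy=3.4,interpolation=cv2.INTER_NEAREST)
cv2.imwrite("pics/crop.png",np.hstack([im,h]))
E
```

```text
bench z 0.0009532564581077146
chamber ((730.8052368164062, -56.076290130615234), (86.74735260009766, 83.96350860595703), 14.666424751281738) 1291
all ((609.7596435546875, -76.14891052246094), (405.01483154296875, 199.6920166015625), 0.7865772843360901)
```

View pics/crop.png

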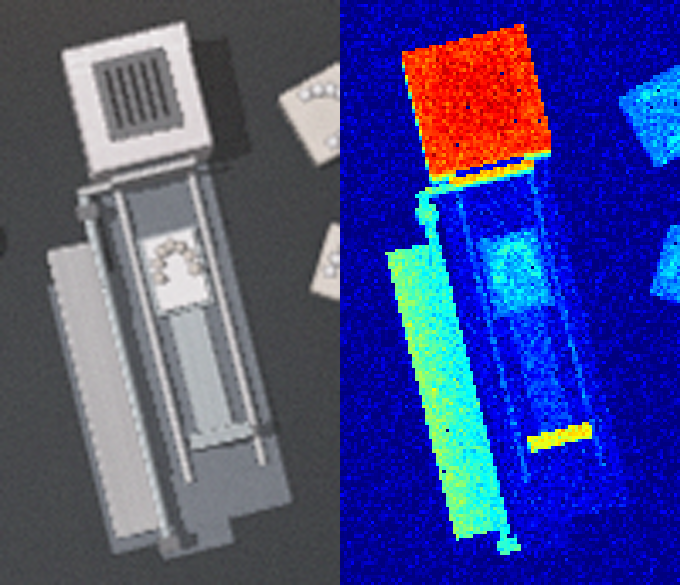

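The chamber top fits 87 x 84 mm at yaw of about 14.7°, and the bar, rails, tray and end plate are all clear in the height map. Next I'll check the yaw against the bar and locate the tray in the unit frame.

```bash
python3 - <<'E'
from h import *
c=np.load("pics/top0.npz");W=cloud(c)*1000
z=W[...,2]
cen=np.array([730.8,-56.1])
for yaw in (14.67,):
    a=np.radians(yaw);R=np.array([[np.cos(a),np.sin(a)],[-np.sin(a),np.cos(a)]])
    U=(W[...,:2]-cen)@R.T+[162.5,0]
    x,y=U[...,0],U[...,1]
    b=(z>18)&(z<52)&(y>45)&(y<95)&(x>-118)&(x<78)
    # bar centre line per x
    xs=np.arange(-110,75,20);ys=[(np.percentile(y[b&(abs(x-t)<10)],2),np.percentile(y[b&(abs(x-t)<10)],98)) for t in xs];ys=np.array(ys)
    print("bar slope deg",np.degrees(np.polyfit(xs,ys,1)[0]),ys.mean(0),x[b].min(),x[b].max())
    p=(z>36)&(z<54)&(abs(y)<30)&(x>-110)&(x<-20)
    print("plate",p.sum(),np.percentile(x[p],[2,50,98]),np.percentile(y[p],[2,50,98]),np.median(z[p]))
    q=(z>24)&(z<42)&(abs(y)<25)&(x>0)&(x<105)
    print("body",np.percentile(x[q],[2,50,98]),np.percentile(y[q],[2,98]))
    b=(z>18)&(z<52)&(y>40)&(y<95)&(x>-150)&(x<100);print("barx",np.percentile(x[b],[.5,99.5]))
    o=cen-R.T@[162.5,0];print("origin",o)
    for t in [(-110,37),(-120,37),(40,37)]: print(t,o+R.T@np.array(t))
E
```

```text
bar slope deg [-0.28972373 -0.23178783] [47.79557924 83.84195148] -117.58322384315869 77.70547742489104
plate 84 [-74.14497074 -69.4286982  -64.55381565] [-19.62669946   0.58252867  20.79472499] 44.370855827622606
body [25.29198958 51.26406386 70.3807149 ] [-14.6998788   16.23576117]
barx [-133.51094482   97.42635526]
origin [573.59742078 -97.25336056]
(-110, 37) [457.81306351 -89.31720198]
(-120, 37) [448.13905864 -91.84971648]
(40, 37) [602.92313664 -51.32948454]
```

Request:
move_arm --commands '[[[0.6,-0.6,0,0,0,0],[1.6,-1.6,0,0,0,0],[2.6,-2.6,0,0,0,0],[3.7,-3.6,0.2,0,0,0],[4.8,-4.7,0.5,0,0,0],[5.9,-5.8,0.9,0,0,0],[7.0,-6.8,1.3,0,0,0],[8.1,-7.9,1.7,0,0,0],[9.2,-9.0,2.1,0,0,0],[10.1,-9.9,2.4,0,0,0],[10.6,-10.4,2.6,0,0,0],[10.84,-10.6,2.6,0,0,0]]]' --claw -0.47

```text
time: 1.6
position: [0.4702, -0.0855, 0.3]
tool_rot: [0.992, 0.126, -0.001, -0.001]
ft_force: [0.0, -0.1, -0.3]
grip_width: 0.0637
grip_force: 0.0
```

```bash
cat >> h.py <<'E'
def unit(W):
    "world mm -> unit mm"
    a=np.radians(14.4);R=np.array([[np.cos(a),np.sin(a)],[-np.sin(a),np.cos(a)]])
    W=np.array(W,float);U=W.copy();U[...,:2]=(W[...,:2]-[573.4,-96.5])@R.T
    return U
E
python3 - <<'E'
from rig import *
from h import *
o=get_obs();print({k:np.round(o[k],4) for k in("time","position","tool_rot","grip_width","ft_force")}, unit(o["position"]*1000))
c=camera("wrist");np.savez("pics/w1.npz",**c);cv2.imwrite("pics/w1.png",c["pixels"])
U=unit(cloud(c)*1000);x,y,z=U[...,0],U[...,1],U[...,2]
p=(z>36)&(z<54)&(abs(y)<30)&(x>-100)&(x<-20)
print("plate",p.sum(),np.percentile(x[p],[2,50,98]),np.percentile(y[p],[2,50,98]),np.median(z[p]))
b=(z>28)&(z<52)&(y>55)&(y<95)&(x>-140)&(x<90);print("bar",np.percentile(x[b],[1,99]),np.percentile(y[b],[1,99]))
f=(z>100)&(z<170)
n,l,s,ce=cv2.connectedComponentsWithStats(f.astype(np.uint8))
for i in range(1,n):
    if s[i,4]>300:
        q=U[l==i];t=q[q[:,2]<np.percentile(q[:,2],50)];print("finger",s[i],np.percentile(q,[1,99],axis=0).round(1).tolist())
E
```

```text
{'time': np.float64(1.6), 'position': array([ 0.4702, -0.0855,  0.3   ]), 'tool_rot': array([ 9.920e-01,  1.264e-01, -9.000e-04, -5.000e-04]), 'grip_width': np.float64(0.0637), 'ft_force': array([ 0.0228, -0.0877, -0.3141])} [-97.23125219  36.3128037  300.03377261]
plate 1213 [-74.43027885 -69.03744207 -64.88524921] [-21.1892314   -1.11332968  18.96080856] 44.622618077131435
bar [-118.03636672   49.02818094] [55.30305409 82.37482614]
finger [ 183  285   63   49 1859] [[-104.5, 67.6, 118.9], [-85.6, 79.8, 161.8]]
finger [ 384  285   63   49 1862] [[-104.4, -8.1, 118.9], [-85.3, 4.0, 161.7]]
finger [203 371  27  31 550] [[-107.6, 67.5, 156.3], [-96.6, 72.7, 169.8]]
finger [400 371  27  32 558] [[-107.3, -1.3, 156.4], [-96.5, 4.0, 169.6]]
```

View pics/w1.png

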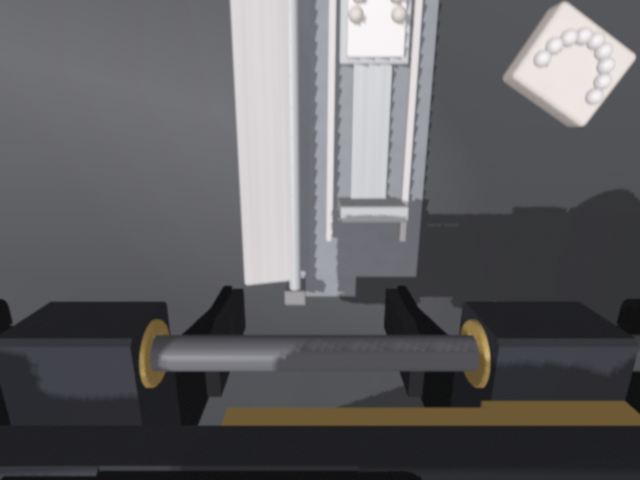

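The wrist view shows the bar at (265,200), the end plate at (375,210) and both fingers. The bar finger is centred at unit y 73.7 and the push finger at y -2, 10 mm short of the plate. Pressing down now.

Request:
move_arm --commands '[[[0,0,0.5,0,0,0],[0,0,1.2,0,0,0],[0,0,1.6,0,0,0],[0,0,1.8,0,0,0],[0,0,2.0,0,0,0],[0,0,2.2,0,0,0],[0,0,2.35,0,0,0],[0,0,2.44,0,0,0],[0,0,2.44,0,0,0],[0,0,2.44,0,0,0]]]'

```text
time: 2.9
position: [0.4699, -0.0867, 0.2036]
tool_rot: [0.992, 0.125, 0.0, -0.0]
ft_force: [-0.1, 1.7, 4.7]
grip_width: 0.0639
grip_force: 2.9
```

```bash
cat > look.py <<'E'
from rig import *
from h import *
import sys
o=get_obs();print({k:np.round(o[k],4) for k in("time","position","tool_rot","grip_width","ft_force")}, unit(o["position"]*1000))
c=camera("top");np.savez("pics/t.npz",**c);cv2.imwrite(f"pics/{sys.argv[1]}.png",cv2.resize(c["pixels"][130:320,290:410],None,fx=3,fy=3,interpolation=cv2.INTER_CUBIC))
U=unit(cloud(c)*1000);x,y,z=U[...,0],U[...,1],U[...,2]
p=(z>36)&(z<54)&(abs(y)<30)&(x>-100)&(x<60);print("plate",p.sum(),np.percentile(x[p],[2,98]) if p.sum() else 0)
b=(abs(x-114)<4)&(abs(y+5)<30);print("shutter: y,z",[(int(t),np.percentile(z[b&(abs(y-t)<4)],90).round(1)) for t in(-25,-15,-5,5,15)])
q=(z>22)&(z<42)&(abs(y)<22)&(x>-50)&(x<105);print("body",q.sum(),np.percentile(x[q],[2,98]) if q.sum() else 0)
E
python3 look.py p1
```

```text
{'time': np.float64(2.9), 'position': array([ 0.4699, -0.0867,  0.2036]), 'tool_rot': array([ 9.921e-01,  1.251e-01,  2.000e-04, -1.000e-04]), 'grip_width': np.float64(0.0639), 'ft_force': array([-0.0803,  1.6838,  4.6606])} [-97.79517977  35.18964692 203.58026179]
plate 0 0
shutter: y,z [(-25, np.float64(16.3)), (-15, np.float64(68.9)), (-5, np.float64(82.3)), (5, np.float64(87.9)), (15, np.float64(82.2))]
body 192 [25.55597134 70.95832724]
```

The shutter is up: its far edge is at z of about 85-90 mm, roughly 0.58 rad. Pushing now.

Request:
move_arm --commands '[[[0.15,0,0,0,0,0],[0.3,0,0,0,0,0],[0.45,0,0,0,0,0],[0.6,0,0,0,0,0],[0.8,0,0,0,0,0],[1.0,0,0,0,0,0],[1.2,0,0,0,0,0],[1.4,0,0,0,0,0],[1.6,0,0,0,0,0],[1.75,0,0,0,0,0],[1.9,0,0,0,0,0],[2.0,0,0,0,0,0]]]'

```text
time: 4.45
position: [0.5453, -0.0665, 0.2031]
tool_rot: [0.992, 0.126, -0.004, -0.001]
ft_force: [-5.7, -0.2, 6.2]
grip_width: 0.064
grip_force: 3.7
```

```bash
python3 look.py p2
```

```text
{'time': np.float64(4.45), 'position': array([ 0.5453, -0.0665,  0.2031]), 'tool_rot': array([ 0.992 ,  0.1258, -0.0036, -0.0012]), 'grip_width': np.float64(0.064), 'ft_force': array([-5.6911, -0.1889,  6.1917])} [-19.72643576  36.00706023 203.11866729]
plate 0 0
shutter: y,z [(-25, np.float64(15.8)), (-15, np.float64(70.6)), (-5, np.float64(83.5)), (5, np.float64(87.2)), (15, np.float64(78.5))]
body 47 [ 89.3621838  104.57105178]
```

View pics/p2.png

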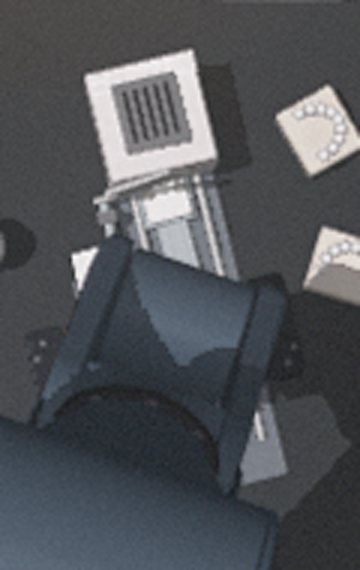

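The tray body, at (165,205) in the crop, is passing under the raised shutter. About 48 mm remains.

Request:
move_arm --commands '[[[0.15,0,0,0,0,0],[0.3,0,0,0,0,0],[0.45,0,0,0,0,0],[0.6,0,0,0,0,0],[0.75,0,0,0,0,0],[0.9,0,0,0,0,0],[1.0,0,0,0,0,0],[1.05,0,0,0,0,0],[1.1,0,0,0,0,0]]]'

```text
time: 5.62
position: [0.5879, -0.0557, 0.203]
tool_rot: [0.992, 0.126, -0.004, -0.001]
ft_force: [-5.8, -0.1, 6.5]
grip_width: 0.0639
grip_force: 3.4
```

Request:
move_arm --commands '[[[0.03,0,0,0,0,0],[0.06,0,0,0,0,0],[0.09,0,0,0,0,0],[0.12,0,0,0,0,0],[0.12,0,0,0,0,0]]]'

```text
time: 6.25
position: [0.5913, -0.055, 0.2031]
tool_rot: [0.992, 0.126, -0.006, -0.001]
ft_force: [-10.0, -1.8, 8.6]
grip_width: 0.0643
grip_force: 5.6
```

Request:
move_arm --commands '[[[0.03,0,0,0,0,0],[0.06,0,0,0,0,0],[0.09,0,0,0,0,0],[0.09,0,0,0,0,0]]]'

```text
time: 6.75
position: [0.5927, -0.0547, 0.2031]
tool_rot: [0.992, 0.125, -0.009, -0.002]
ft_force: [-17.2, -6.4, 13.5]
grip_width: 0.0638
grip_force: 9.5
```

```bash
python3 look.py p3
```

```text
{'time': np.float64(6.75), 'position': array([ 0.5927, -0.0547,  0.2031]), 'tool_rot': array([ 0.9921,  0.1255, -0.0092, -0.0016]), 'grip_width': np.float64(0.0638), 'ft_force': array([-17.1502,  -6.3883,  13.5266])} [ 29.0326499   35.66629955 203.09361081]
plate 0 0
shutter: y,z [(-25, np.float64(17.6)), (-15, np.float64(71.7)), (-5, np.float64(88.9)), (5, np.float64(88.3)), (15, np.float64(83.8))]
body 0 0
```

Unit x is 29.0 against an expected 28.5 at home, and the force is rising at the stop, so the tray is home. Drawing back 24 mm, then lifting.

Request:
move_arm --commands '[[[-0.1,0,0,0,0,0],[-0.25,0,0,0,0,0],[-0.45,0,0,0,0,0],[-0.6,0,0,0,0,0],[-0.6,0,-0.2,0,0,0],[-0.6,0,-0.4,0,0,0],[-0.6,0,-0.6,0,0,0],[-0.6,0,-0.9,0,0,0],[-0.8,0,-1.4,0,0,0],[-1.2,0,-2.4,0,0,0],[-2.2,0,-3.4,0,0,0],[-3.2,0,-4.0,0,0,0]]]'

```text
time: 8.3
position: [0.4735, -0.0862, 0.3654]
tool_rot: [0.992, 0.125, 0.001, 0.001]
ft_force: [-0.1, -0.3, 0.5]
grip_width: 0.0642
grip_force: 0.0
```

```bash
python3 look.py p4; python3 - <<'E'
from rig import *
from h import *
c=camera("wrist");cv2.imwrite("pics/w4.png",c["pixels"])
U=unit(cloud(c)*1000);x,y,z=U[...,0],U[...,1],U[...,2]
p=(z>36)&(z<54)&(abs(y)<24)&(x>0)&(x<80);print(p.sum(),np.percentile(x[p],[2,50,98]))
E
```

```text
{'time': np.float64(8.3), 'position': array([ 0.4735, -0.0862,  0.3654]), 'tool_rot': array([0.9921, 0.1255, 0.0013, 0.001 ]), 'grip_width': np.float64(0.0642), 'ft_force': array([-0.1261, -0.2886,  0.4667])} [-94.19824219  34.80204565 365.410677  ]
plate 84 [37.55613424 47.50145174]
shutter: y,z [(-25, np.float64(50.6)), (-15, np.float64(53.0)), (-5, np.float64(51.7)), (5, np.float64(52.1)), (15, np.float64(51.9))]
body 32 [37.25279703 46.71314383]
1066 [36.82935923 41.27005778 46.86872308]
```

View pics/w4.png

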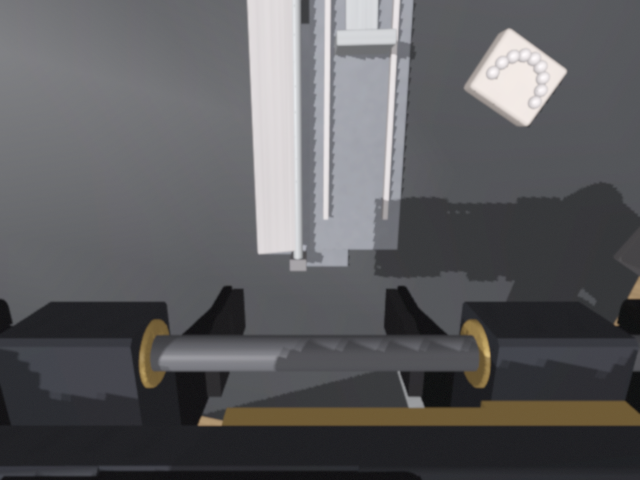

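The wrist view shows the tray's end plate at (367,38), which is unit x 37-47.5 against 38-48 at home. The shutter is closed (top z about 51), the bar is back up, and the robot touches nothing.

```bash
python3 -c "
from rig import *
print(hand_in())"
```

```text
the job is handed in; nothing more can be done
None
```

The tray is home against the stop to within about 1 mm by camera, the shutter has closed behind it, and the job was handed in at about 8.4 s with the robot touching nothing; the hand-in gave no verdict.

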